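# Rock the pendulum angle gauge on the stud until it reads the set angle

## Robot

A 6-joint arm with a two-finger parallel gripper is mounted at the origin on a cart in front of the work surface, level with it; the furniture and walls round the work are solid. World frame = base frame: x ahead of the robot, y to its left, z up, the work surface at z = 0. Lengths are in m, angles in rad, forces in N, time in s.
With the tool pointing down it reaches from about 0.25 to 0.775 m from the base axis. Payload 4 kg.
Tool frame: the origin (TCP) lies midway between the tips of the shut fingers; the grasp point (between the pads) lies grip_point_offset behind it (grip_point_offset is the distance from the TCP to the grasp point, in m); z points along the fingers, y is the line along which they close (so a half turn about z gives the same grasp; the last joint's range is limited). The gripper opens to 94 mm and grips with 3 to 60 N. Pads are 16 mm wide; open, the fingers measure 119 mm over their backs; the gripper's body (75 mm by 177 mm) begins 78 mm behind the grasp point.
Start: joints at [-0.103, 0.087, 1.371, -0, 1.684, -0.103], TCP at [0.55, -0, 0.206] pointing down, gripper open.
Joint ranges: [-3.1, 3.1], [-0.76, 2.03], [0.27, 2.55], [-1.08, 4.22], [0.17, 2.65], [-2.57, 2.57]. Speed limits (rad/s): [2.79, 2.79, 3.14, 3.14, 3.14, 3.14].

## Interface

Orientations are given as [roll, pitch, yaw] about the fixed x, y, z axes, in that order (R = Rz(yaw) Ry(pitch) Rx(roll)).
In Python, from bench import * gives the robot as it stands. The module is installed in compiled form; this text tells all that it offers.
- The arm moves only by the tool apply_moves, never from a script. Its argument "commands" is a list of rows, each a list of 7 numbers: the turn, a rotation vector about the world's x, y, z in rad, then the shift along the world's x, y, z in m, then the opening in per cent of the stroke, from 0 (shut) to 100 (fully open). In form: [[ax, ay, az, x, y, z, jaw], ...]. A call has exactly 5 rows; each row is the pose to reach, as a shift and turn from the pose commanded when the call began; what a row does not reach only later rows make up. A row lasts 1/10 s, in which the tool goes at most 50 mm and 8.59 degrees, less where a joint would pass 70% of its speed; a pose out of reach is approached as far as the arm can. A call with a gripper value outside its range is refused whole. The fingers move at their own pace and stop on an object; the grip force is fixed at half the most. Time passes only in rows, so rows that repeat a pose let the fingers close, or fill a call up. It gives the time, the measured TCP pose, the force, the opening and the grip force at its end, in the units of the state.
- get_obs(): the state, without advancing time (a new reading comes with each control period).
- snapshot(name): name is "scene" or "side" or "wrist"; returns a dict with "pixels" (384x512x3 uint8, red, green, blue), "vertical_fov" (degrees; the focal length in pixels is half the picture's height over the tangent of half this angle, whatever the lens; pixels are square), "cx", "cy" (the principal point, pixels), "rvec" (rotation vector, rad) and "tvec" (3), from world to camera coordinates, as OpenCV has them. Camera axes: x right, y down, z forward; pixel columns grow to the right and rows downward; lengths in m; the calibration is good to about 2 mm. A picture is of the moment at which its call begins. There is no depth.
- close_job(): hands the job in; it is judged then, once.
Trained networks look in the newest picture that a camera, given by its name, has taken for a name from the list of things; names that differ only in an ending like _2 or _b are one class to them, and where a whole thing is asked for, a point or a joint stands for the part that bears it (a point fixed in the world has none). Each returns a list of dicts, best first, with "score" (0 to 1); they miss things now and then, are a little off and sometimes report something else, mostly with a low value. They report only what shows in the picture. A call takes as long as a camera call. They do not tell look-alikes from the thing itself.
- masks_of(camera, query): "mask" (384x512 bool, what is visible of it) and "extent" ([left, top, right, bottom] in pixels, round what is visible of it).
- place_of(camera, query): "pixel" ([column, row] in pixels: a listed point, or the origin of a listed thing).
The state is a dict: "time": time; "joint_positions": joint angles; "qvel": joint speeds; "joint_torque": joint torques, N m; "tool_pos": TCP position; "ee_rot": TCP orientation; "wrist_force": force on the tool from outside, world axes, zero at the start; "wrist_torque": the same for the moment, N m; "width": finger opening in m; "finger_force": force on a finger pad.
Only numpy, scipy, OpenCV 4.12 (cv2) and the standard library are available. Lean on these libraries where they do the work, as an engineer would, in place of code of your own. Each camera call takes 0.05 s, during which the arm holds its last target. There are 200 camera calls.

## Task

Throw the keeper lever on the parking stand round into the notch marked by the small raised pip, so that it no longer covers the gauge's foot, and leave it there. Take the angle gauge by the black grip on its top, set the flat of its foot on the domed stud of the timber offcut with the dial upright, and rock it sideways until the swinging pointer comes to rest on the set index tab. Finish holding it there: the program ends with the gauge still in the fingers and lightly pressed on the stud, with the pointer steady on the tab; leave the bottle and the grey housing where they are.

Things in the scene. Friction and masses are not known exactly. Their poses are not given: they have to be found in the camera images.
- stand: fixed grey parking stand, a plate 12 mm thick; origin on the bench under the centre of the parked gauge, z up, x axis away from the dial's viewer (from the dial through to the gauge's back), y axis along the gauge's foot towards the keeper lever. Plate covers x -35..35, y -64..61 and x -100..22, y 58..159 mm. Low lips 6 mm tall round the foot
- keeper (a joint): keeper lever, a steel bell crank on an upright pivot; rad, 0 = closed (46 mm arm over the end of the gauge's foot with 2 mm gap, so the gauge cannot be lifted), grows clockwise seen from above, 1.0 = handle arm over the open notch, the gap in the toothed dark rim in line with the pip. Held by friction wherever it is left (about 1.5 N at the knob); the stops are at 0 and 1.3, so it can overshoot
- keeper_pivot (a point): the lever's pivot axis, at the plate's top face (12 mm above the bench), 78 mm from the stand's origin along its +y
- keeper_knob (a point): grip point on the lever's black upright knob, 16 mm diameter; 57 mm above the bench, knob's top at 70 mm, the arm below it has its top 33 mm above the bench; 80 mm from the pivot, towards the stand's -x when closed
- gauge: loose pendulum angle gauge, about 0.35 kg: foot 30 x 90 x 12 mm with flat underside, on it an upright round dial (100 mm diameter, 12 mm thick, centre 62 mm above the underside), black grip on top. Origin at the centre of the underside; x = the dial's normal (dial faces -x), y along the foot, z up. Parked with its axes along the stand's, underside 12 mm above the bench. Dial lines 0.1 rad apart
- gauge_grip (a point): middle of the black grip on the gauge's top: block 16 mm thick (along gauge x, the way to pinch it) x 40 mm (along y) x 54 mm tall; this point is 140 mm above the foot's underside, the grip reaches from 108 to 162 mm
- pointer (a joint): angle of the gauge's freely swinging, lightly damped pendulum pointer in the dial, rad about gauge x; 0 = towards the foot, positive = tip towards gauge +y. It hangs plumb, so leaning the gauge's top by an angle towards +y makes it read that angle
- index (a joint): angle of the set index tab (small dark tab on the lower rim of the dial) in the dial, same zero, axis and sense as the pointer; between 0.15 and 0.42, it stays as set
- pointer_tip (a point): tip of the pointer, 40 mm from the dial's centre
- index_mark (a point): inner point of the index tab, 40 mm from the dial's centre; the pointer tip meets it when the two angles are equal
- offcut: fixed timber offcut 90 x 80 x 40 mm; origin under its centre, z up
- stud: steel stud with a nut, standing upright in the middle of the offcut; origin on the offcut's top, 40 mm above the bench. Its head is a ball of 12 mm radius
- stud_top (a point): highest point of the stud's domed head, 75 mm above the bench; the ball's centre is 12 mm below it
- bottle: loose white squeeze bottle with a red nozzle, standing, 50 mm diameter, 150 mm tall, origin at the centre of its underside; leave alone
- housing: loose grey moulded probe housing standing on its flange, 74 mm diameter, 130 mm tall, origin at the centre of its underside; leave alone
Not all that is in view belongs to the job. What is meant by the offcut is not yellow, and is the smaller of those in its own colour. Of the things shaped like the gauge, the aluminium one is meant.

How it is judged:
On the way, in this order (a step that is already met when the one before it is completed fails the run):
1. the keeper lever rests in the marked open notch (value of joint keeper between 0.9 and 1.1 rad and contact force between gauge and the fingers below 0.1 N), for 0.2 s.
2. the gauge is lifted from the stand in the fingers (height (world z) of gauge above 0.04 m and contact force between gauge and the fingers above 1 N and contact force between gauge and stand below 0.1 N), for 0.1 s.
At the end, for the whole second after the job is handed in: Lever in the open notch (0.9 to 1.1 rad); gauge held in the fingers, the flat of its foot bearing on the stud's head with 0.4 to 35 N, dial upright within 0.2 rad, pointer tip within 3 mm of the index mark and slower than 0.3 rad/s (value of joint keeper between 0.9 and 1.1 rad and distance between pointer_tip and index_mark below 0.003 m and velocity of joint pointer between -0.3 and 0.3 rad/s and contact force between gauge and the fingers above 2 N and contact force between gauge and stud between 0.4 and 35 N and z of stud_top in the frame of gauge between -0.005 and 0.003 m and y of stud_top in the frame of gauge between -0.042 and 0.042 m and x of stud_top in the frame of gauge between -0.015 and 0.015 m and angle between gauge's own x axis and vertical between 1.37 and 1.77 rad); the arm keeps its last pose, push and grip.
It fails at once if the bottle is disturbed (more than 20 mm) (distance of bottle from where it was at the start of the episode above 0.02 m).
It fails at once if the grey housing is disturbed (more than 20 mm) (distance of housing from where it was at the start of the episode above 0.02 m).
It also fails if it takes over 54 s, if anything falls off the work surface, if the arm or the gripper's body presses on something with over 40 N, if the wrist force passes 120 N, or if a joint passes its speed limit or range.

## Working session

There is one attempt and no reset: what is moved stays moved. The work goes in short steps, Python scripts to look and compute and a tool call to move; the robot and the scene stay as the last step left them, time stands still between calls to the robot, and variables do not carry over. Pictures are saved under pics/ and viewed, at most 11 in all, crops included, and the job is handed in when it is done.

Besides the shell and the picture viewer there is one more tool, called as name(argument=value, ...) on one line, values as JSON. apply_moves: Moves the arm, as the interface text tells. Its arguments: {"type":"object","properties":{"commands":{"type":"array"}},"required":["commands"]}

```bash
mkdir -p pics; cat > h.py <<'E'
from bench import *
import numpy as np, cv2
from scipy.spatial.transform import Rotation as R
def cam(s):
    f=192/np.tan(np.radians(s["vertical_fov"])/2)
    K=np.array([[f,0,s["cx"]],[0,f,s["cy"]],[0,0,1]]); return K,R.from_rotvec(np.ravel(s["rvec"])).as_matrix(),np.ravel(s["tvec"])
def ray(s,px):
    K,Rm,t=cam(s); d=Rm.T@np.linalg.inv(K)@[px[0],px[1],1]; return -Rm.T@t,d
def onz(s,px,z):
    c,d=ray(s,px); return c+d*(z-c[2])/d[2]
def proj(s,P):
    K,Rm,t=cam(s); q=(K@(Rm@np.atleast_2d(P).T+t[:,None])); return (q[:2]/q[2]).T
def tri(obs):
    A=np.zeros((3,3));b=np.zeros(3)
    for s,px in obs:
        c,d=ray(s,px); d/=np.linalg.norm(d); M=np.eye(3)-np.outer(d,d); A+=M;b+=M@c
    return np.linalg.solve(A,b)
def save(s,n): cv2.imwrite("pics/"+n,s["pixels"][:,:,::-1])
E
python3 - <<'E'
from h import *
np.set_printoptions(precision=4,suppress=True)
S={}
for c in ("scene","side"):
    S[c]=snapshot(c)
    print(c,S[c]["vertical_fov"],ray(S[c],(256,192)))
    for q in ["keeper_pivot","keeper_knob","gauge","gauge_grip","stud_top","offcut","pointer_tip","index_mark","bottle","housing","stand"]:
        print(c,q,[(np.round(r["pixel"],1).tolist(),round(r["score"],2)) for r in place_of(c,q)[:4]])
cv2.imwrite("pics/a.png",np.hstack([S["scene"]["pixels"],S["side"]["pixels"]])[:,:,::-1][:, :] if 0 else S["scene"]["pixels"][:,:,::-1])
cv2.imwrite("pics/b.png",S["side"]["pixels"][:,:,::-1])
import pickle;pickle.dump(S,open("S.pkl","wb"))
E
```

```text
scene 42.30561541310614 (array([-0.3686, -0.9549,  1.171 ]), array([ 0.5065,  0.6076, -0.6121]))
scene keeper_pivot [([255.6, 169.5], 0.63), ([237.6, 195.5], 0.6)]
scene keeper_knob []
scene gauge [([259.1, 200.3], 0.78), ([246.8, 231.5], 0.74), ([208.5, 179.6], 0.62)]
scene gauge_grip [([246.4, 201.0], 0.87), ([254.9, 169.0], 0.61), ([200.4, 145.2], 0.6)]
scene stud_top [([224.5, 195.8], 0.68), ([356.7, 248.6], 0.61), ([284.7, 239.2], 0.59), ([322.1, 221.8], 0.46)]
scene offcut [([353.2, 266.7], 0.71), ([279.4, 263.4], 0.67), ([319.2, 243.2], 0.66)]
scene pointer_tip []
scene index_mark []
scene bottle [([299.9, 307.2], 0.75)]
scene housing [([182.2, 193.2], 0.77)]
scene stand [([256.5, 204.9], 0.82)]
side 56.366214484093305 (array([0.4789, 1.0407, 0.5508]), array([-0.0025, -0.9216, -0.3882]))
side keeper_pivot [([234.2, 260.3], 0.85)]
side keeper_knob [([262.1, 237.8], 0.51)]
side gauge [([230.2, 245.5], 0.9), ([235.0, 315.3], 0.69), ([272.8, 233.9], 0.57)]
side gauge_grip [([238.6, 262.6], 0.92), ([273.8, 188.5], 0.7), ([228.5, 199.1], 0.65)]
side stud_top [([227.3, 170.5], 0.58), ([222.7, 184.1], 0.55), ([272.0, 176.8], 0.36), ([228.9, 246.1], 0.34)]
side offcut [([229.5, 205.8], 0.84), ([226.9, 192.0], 0.58), ([269.7, 207.7], 0.57)]
side pointer_tip [([236.6, 312.3], 0.51), ([227.1, 199.4], 0.5)]
side index_mark [([228.0, 203.0], 0.51)]
side bottle [([287.3, 189.7], 0.51)]
side housing [([300.8, 309.5], 0.6)]
side stand [([230.3, 248.5], 0.72)]
```

View pics/a.png

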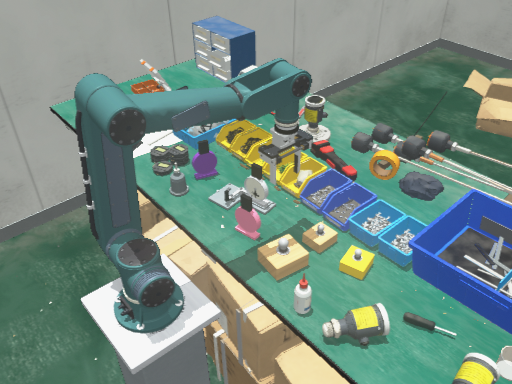

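View pics/b.png

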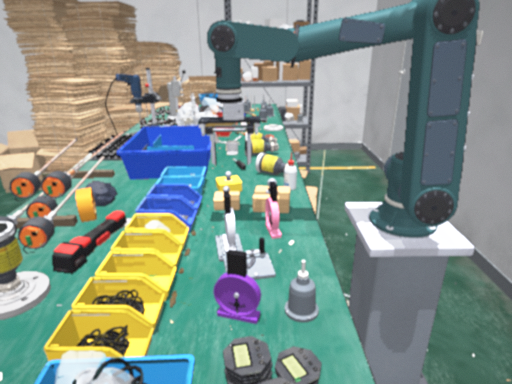

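The scene view shows the aluminium gauge in its stand at about (259,200), with pink (247,220) and purple (205,162) look-alikes. The small timber offcut is at about (320,240), the bigger one at (283,260) and the yellow one at (356,262). The side view shows the knob at about (262,243) and the stand at about (230,248).

```bash
python3 - <<'E'
from h import *
import pickle
np.set_printoptions(precision=4,suppress=True)
S=pickle.load(open("S.pkl","rb"));a,b=S["scene"],S["side"]
print("gauge",onz(a,(259.1,200.3),.012),onz(b,(230.2,245.5),.012))
print("grip sc",onz(a,(254.9,169),.152),"side",onz(b,(228.5,199.1),.152))
print("piv",onz(a,(237.6,195.5),.012),onz(b,(234.2,260.3),.012))
print("knob",onz(b,(262.1,237.8),.057))
for p in [(224.5,195.8),(356.7,248.6),(284.7,239.2),(322.1,221.8)]: print("stud sc",onz(a,p,.075))
for p in [(227.3,170.5),(222.7,184.1),(272,176.8),(228.9,246.1)]: print("stud side",onz(b,p,.075))
print("bottle",onz(a,(299.9,307.2),0),onz(b,(287.3,189.7),0)); print("hous",onz(a,(182.2,193.2),0),onz(b,(300.8,309.5),0))
print("pink",onz(a,(246.8,231.5),.0),"purp",onz(a,(208.5,179.6),0))
w=snapshot("wrist");save(w,"w0.png");print(ray(w,(256,192)))
for s,n in ((a,"a"),(b,"b")):
    p=s["pixels"];c=p[150:280,180:380] if n=="a" else p[160:290,180:310]
    cv2.imwrite(f"pics/c{n}.png",cv2.resize(c,None,fx=4 if n=="a" else 4,fy=4,interpolation=2)[:,:,::-1])
E
```

```text
gauge [0.5665 0.1493 0.012 ] [0.5522 0.1542 0.012 ]
grip sc [0.5585 0.1614 0.152 ] side [0.5522 0.1418 0.152 ]
piv [0.5241 0.225  0.012 ] [0.537  0.2298 0.012 ]
knob [0.4614 0.1903 0.057 ]
stud sc [0.4391 0.1904 0.075 ]
stud sc [ 0.5882 -0.295   0.075 ]
stud sc [ 0.4475 -0.1164  0.075 ]
stud sc [ 0.5992 -0.136   0.075 ]
stud side [ 0.589  -0.3138  0.075 ]
stud side [ 0.5958 -0.1663  0.075 ]
stud side [ 0.4141 -0.2356  0.075 ]
stud side [0.5467 0.2607 0.075 ]
bottle [ 0.3374 -0.3034  0.    ] [ 0.3497 -0.2867  0.    ]
hous [0.381  0.3896 0.    ] [0.3805 0.4095 0.    ]
pink [0.43   0.0565 0.    ] purp [0.51   0.3943 0.    ]
(array([0.5484, 0.0792, 0.3851]), array([-0.0017, -0.2647, -0.9643]))
```

View pics/ca.png

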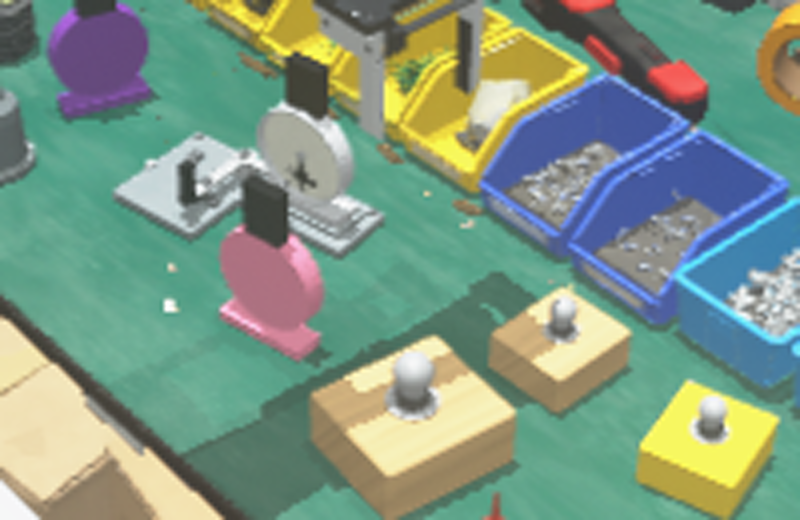

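apply_moves(commands=[[0,0,0.07,0,0.03,0.035,60],[0,0,0.14,-0.01,0.07,0.065,60],[0,0,0.21,-0.02,0.11,0.09,60],[0,0,0.29,-0.03,0.15,0.1,60],[0,0,0.36,-0.04,0.19,0.1,60]])

```text
time: 1.75
tool_pos: [0.5103, 0.1917, 0.3085]
ee_rot: [3.136, 0.001, 1.934]
wrist_force: [1.3, 0.1, 0.7]
width: 0.0584
finger_force: 0.0
```

```bash
python3 - <<'E'
from h import *
import pickle
np.set_printoptions(precision=4,suppress=True)
w=snapshot("wrist");save(w,"w1.png");o=get_obs();print(o,grip_point_offset)
for q,z in [("keeper_pivot",.012),("keeper_knob",.057),("gauge_grip",.152),("gauge",.012),("stand",0),("stud_top",.075)]:
    print(q,[(np.round(r["pixel"]).tolist(),round(r["score"],2),onz(w,r["pixel"],z)[:2]) for r in place_of("wrist",q)])
pickle.dump(w,open("w1.pkl","wb"))
E
```

```text
{'time': 1.8, 'joint_positions': array([ 0.2632,  0.0762,  1.1827,  0.0058,  1.8796, -0.1072]), 'qvel': array([-0.0702,  0.0062,  0.0371, -0.0562,  0.0034, -0.011 ]), 'joint_torque': array([ -3.2157, -33.2373, -30.6822,  -1.2012,  -0.0664,   0.0223]), 'tool_pos': array([0.508 , 0.1975, 0.3072]), 'ee_rot': array([ 3.1378, -0.0051,  1.9429]), 'wrist_force': array([-1.3566,  1.7738, -0.27  ]), 'wrist_torque': array([0.1199, 0.0402, 0.0486]), 'finger_force': 0.0, 'width': 0.05699476501861678} 0.0188
keeper_pivot [([284.0, 149.0], 0.91, array([0.5458, 0.2311]))]
keeper_knob [([234.0, 142.0], 0.59, array([0.4642, 0.2174]))]
gauge_grip [([275.0, 219.0], 0.8, array([0.5502, 0.1541])), ([161.0, 253.0], 0.72, array([0.4253, 0.0563]))]
gauge [([313.0, 22.0], 0.9, array([0.5141, 0.4248])), ([271.0, 193.0], 0.7, array([0.5533, 0.1505])), ([185.0, 217.0], 0.57, array([0.4242, 0.0541]))]
stand [([269.0, 186.0], 0.7, array([0.5476, 0.1593]))]
stud_top [([228.0, 350.0], 0.54, array([ 0.5814, -0.1398]))]
```

View pics/w1.png

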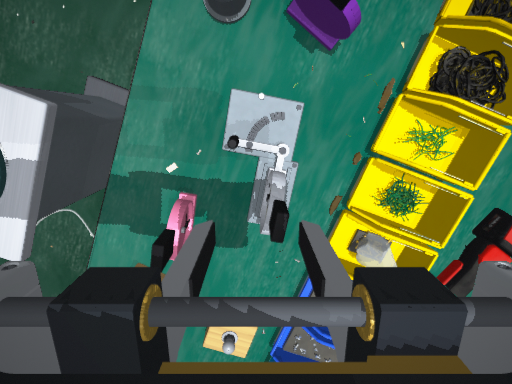

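The wrist view shows the lever's knob at (234,142), the pivot at (284,149), the plate corners at about (231,89) and (304,103), the pip near (262,96), and the aluminium gauge's grip at (279,222).

```bash
python3 - <<'E'
from h import *
import pickle
from scipy.optimize import least_squares
np.set_printoptions(precision=4,suppress=True)
w=pickle.load(open("w1.pkl","rb"));S=pickle.load(open("S.pkl","rb"))
pts=[((231,89),(-.1,.159,.012)),((304,103),(.022,.159,.012)),((223,149),(-.1,.058,.012)),((284,149),(0,.078,.033)),((234,142),(-.08,.078,.06)),((249,229),(-.035,-.064,.012))]
P=np.array([p[1] for p in pts]);U=np.array([p[0] for p in pts])
def T(v):
    c,s=np.cos(v[2]),np.sin(v[2]);return np.c_[v[0]+c*P[:,0]-s*P[:,1],v[1]+s*P[:,0]+c*P[:,1],P[:,2]]
r=least_squares(lambda v:(proj(w,T(v))-U).ravel(),[.55,.15,.2],loss="soft_l1");print(r.x);print(proj(w,T(r.x))-U)
print("pip",onz(w,(262,96),.012))
x,y,a=r.x
Q=lambda sx,sy:np.array([x+np.cos(a)*sx-np.sin(a)*sy,y+np.sin(a)*sx+np.cos(a)*sy])
print("pivot",Q(0,.078))
for k in (0,.25,.5,.75,1.0): print("knob",k,Q(-.08*np.cos(k),.078+.08*np.sin(k)))
p=w["pixels"][80:240,200:330];cv2.imwrite("pics/c1.png",cv2.resize(p,None,fx=3.7,fy=3.7,interpolation=2)[:,:,::-1])
E
```

```text
[0.5583 0.1547 0.1955]
[[ 0.0511 -0.8083]
 [ 1.2209 -1.4822]
 [-0.3788  1.4412]
 [-0.301   1.0736]
 [-0.0968  1.4454]
 [-0.1063 -6.6768]]
pip [0.4801 0.2979 0.012 ]
pivot [0.5431 0.2312]
knob 0 [0.4647 0.2157]
knob 0.25 [0.4633 0.2356]
knob 0.5 [0.4668 0.2552]
knob 0.75 [0.4751 0.2733]
knob 1.0 [0.4877 0.2889]
```

View pics/c1.png

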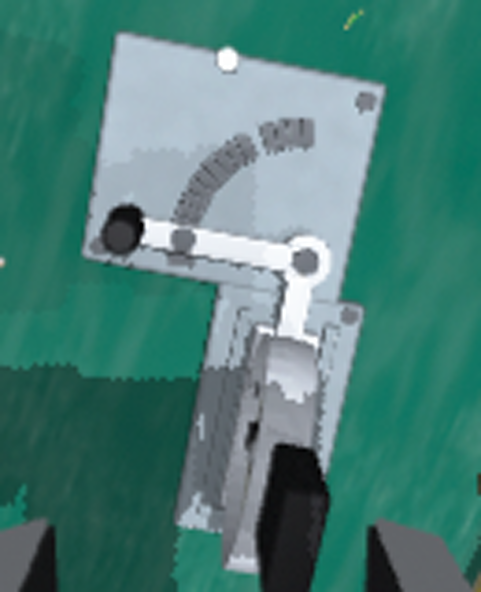

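apply_moves(commands=[[0,0,-0.06,-0.02,0.01,-0.04,55],[0,0,-0.12,-0.045,0.026,-0.08,55],[0,0,-0.165,-0.045,0.026,-0.125,55],[0,0,-0.165,-0.045,0.026,-0.17,55],[0,0,-0.165,-0.045,0.026,-0.19,55]])

```text
time: 2.6
tool_pos: [0.4624, 0.2137, 0.1103]
ee_rot: [-3.134, 0.001, 1.763]
wrist_force: [-1.0, -0.7, -0.1]
width: 0.052
finger_force: 0.0
```

```bash
python3 - <<'E'
from h import *
np.set_printoptions(precision=4,suppress=True)
w=snapshot("wrist");save(w,"w2.png");o=get_obs();print(o["tool_pos"],o["ee_rot"],o["qvel"],o["wrist_force"],o["width"])
for q,z in [("keeper_pivot",.012),("keeper_knob",.057)]:
    print(q,[(np.round(r["pixel"]).tolist(),round(r["score"],2),onz(w,r["pixel"],z)[:2]) for r in place_of("wrist",q)])
print(proj(w,[[.4647,.2157,.057],[.4647,.2157,.07]]))
E
```

```text
[0.4613 0.2133 0.1081] [-3.1297  0.0019  1.7633] [ 0.0001 -0.0123 -0.0619 -0.0015  0.0874 -0.0011] [-0.7092  0.6307 -2.176 ] 0.05176842353762897
keeper_pivot [([338.0, 196.0], 0.97, array([0.5433, 0.2289]))]
keeper_knob [([262.0, 207.0], 0.83, array([0.4652, 0.2165]))]
[[261.5298 207.2806]
 [261.6789 212.235 ]]
```

View pics/w2.png

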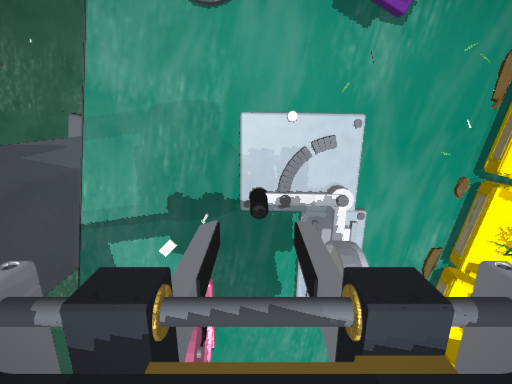

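The knob is at (260,203), as predicted, and centred between the fingers. I descend and close.

apply_moves(commands=[[0,0,0,0,0,-0.035,55],[0,0,0,0,0,-0.07,55],[0,0,0,0,0,-0.07,55],[0,0,0,0,0,-0.07,0],[0,0,0,0,0,-0.07,0]])

```text
time: 3.25
tool_pos: [0.4674, 0.2165, 0.0488]
ee_rot: [3.136, -0.001, 1.765]
wrist_force: [-0.0, -0.6, 0.6]
width: 0.0387
finger_force: 0.0
```

apply_moves(commands=[[0,0,0,0,0,0,0],[0,0,0,0,0,0,0],[0,0,0,0,0,0,0],[0,0,0,0,0,0,0],[0,0,0,0,0,0,0]])

```text
time: 3.75
tool_pos: [0.4634, 0.2158, 0.0466]
ee_rot: [-3.138, 0.0, 1.766]
wrist_force: [-5.8, -0.9, 7.0]
width: 0.0155
finger_force: 30.0
```

apply_moves(commands=[[0,0,0,-0.0012,0.008,0,0],[0,0,0,-0.0015,0.016,0,0],[0,0,0,-0.001,0.024,0,0],[0,0,0,0,0.032,0,0],[0,0,0,0.002,0.0396,0,0]])

```text
time: 4.25
tool_pos: [0.4647, 0.2548, 0.0465]
ee_rot: [-3.136, 0.001, 1.765]
wrist_force: [-7.3, -2.6, 8.0]
width: 0.015
finger_force: 30.0
```

apply_moves(commands=[[0,0,0,0.003,0.0075,0,0],[0,0,0,0.0063,0.0146,0,0],[0,0,0,0.0106,0.0214,0,0],[0,0,0,0.0155,0.0278,0,0],[0,0,0,0.021,0.0336,0,0]])

```text
time: 4.75
tool_pos: [0.4834, 0.2915, 0.0464]
ee_rot: [-3.133, -0.005, 1.766]
wrist_force: [-11.6, 4.0, 7.1]
width: 0.0153
finger_force: 29.9
```

apply_moves(commands=[[0,0,0,0,0,0,0],[0,0,0,0,0,0,0],[0,0,0,0,0,0,0],[0,0,0,0,0,0,0],[0,0,0,0,0,0,0]])

```text
time: 5.25
tool_pos: [0.4843, 0.2927, 0.0464]
ee_rot: [-3.136, -0.007, 1.766]
wrist_force: [-8.5, 6.3, 5.5]
width: 0.0144
finger_force: 30.1
```

```bash
python3 - <<'E'
from h import *
np.set_printoptions(precision=4,suppress=True)
w=snapshot("wrist");s=snapshot("side");o=get_obs();print(o["tool_pos"],o["wrist_force"],o["width"],o["finger_force"])
p=o["tool_pos"][:2]-[.5431,.2312]; print("k est",np.pi+.1955-np.arctan2(p[1],p[0]),np.hypot(*p))
for c,im in(("wrist",w),("side",s)):
  for q,z in [("keeper_pivot",.012),("keeper_knob",.057)]:
    print(q,[(np.round(r["pixel"]).tolist(),round(r["score"],2),onz(im,r["pixel"],z)[:2]) for r in place_of(c,q)])
E
```

```text
[0.4843 0.2927 0.0464] [-8.5542  6.638   6.1636] 0.01503522898026829 30.109619814902544
k est 1.0034672474895547 0.08508820193708476
keeper_pivot []
keeper_knob []
keeper_pivot [([233.0, 261.0], 0.96, array([0.5398, 0.2336])), ([228.0, 245.0], 0.6, array([0.5596, 0.1497]))]
keeper_knob [([249.0, 255.0], 0.6, array([0.4959, 0.2761])), ([227.0, 196.0], 0.52, array([ 0.5764, -0.1025]))]
```

apply_moves(commands=[[0,0,0,0,0,0,50],[0,0,0,0,0,0,50],[0,0,0,0,0,0,50],[0,0,0,0,0,0.03,50],[0,0,0,0,0,0.07,50]])

```text
time: 6.05
tool_pos: [0.4865, 0.2879, 0.1132]
ee_rot: [-3.135, 0.002, 1.765]
wrist_force: [-0.4, 0.7, 0.2]
width: 0.0466
finger_force: 0.0
```

apply_moves(commands=[[0,0,0,0.01,-0.01,0.05,50],[0,0,0,0.03,-0.03,0.09,50],[0,0,0,0.04,-0.05,0.13,60],[0,0,0,0.05,-0.08,0.15,65],[0,0,0,0.05,-0.08,0.15,65]])

```text
time: 6.55
tool_pos: [0.5411, 0.2063, 0.2704]
ee_rot: [3.132, 0.001, 1.761]
wrist_force: [-0.6, 0.4, -0.1]
width: 0.0614
finger_force: 0.0
```

```bash
python3 - <<'E'
from h import *
np.set_printoptions(precision=4,suppress=True)
w=snapshot("wrist");save(w,"w3.png");o=get_obs();print(o["tool_pos"],o["ee_rot"],o["wrist_force"],o["width"])
for q,z in [("keeper_pivot",.012),("keeper_knob",.057),("gauge_grip",.152),("gauge",.012),("stud_top",.075)]:
    print(q,[(np.round(r["pixel"]).tolist(),round(r["score"],2),onz(w,r["pixel"],z)[:2]) for r in place_of("wrist",q)])
print("pred k=1",proj(w,[.4877,.2889,.057]))
E
```

```text
[0.5396 0.2078 0.2676] [ 3.137  -0.0002  1.7624] [-0.3811 -0.7514 -1.1802] 0.061483729922803244
keeper_pivot [([259.0, 154.0], 0.85, array([0.5419, 0.2278]))]
keeper_knob [([226.0, 107.0], 0.75, array([0.4848, 0.2872]))]
gauge_grip [([257.0, 235.0], 0.82, array([0.5521, 0.1534]))]
gauge [([267.0, 14.0], 0.89, array([0.516 , 0.4208])), ([256.0, 201.0], 0.67, array([0.5524, 0.1511])), ([171.0, 241.0], 0.61, array([0.4217, 0.0532]))]
stud_top []
pred k=1 [[228.6978 106.362 ]]
```

View pics/w3.png

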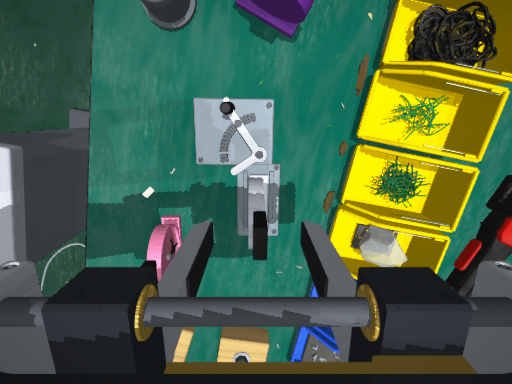

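The lever is in the notch: the knob at (226,107) and the pivot at (259,154) give about 1.00 rad. Next is the gauge grip at (259,235).

apply_moves(commands=[[0,0,0,0.01,-0.03,0,65],[0,0,0,0.017,-0.055,-0.02,65],[0,0,0,0.017,-0.055,-0.06,65],[0,0,0,0.017,-0.055,-0.1,65],[0,0,0,0.017,-0.055,-0.133,65]])

```text
time: 7.35
tool_pos: [0.5533, 0.1545, 0.1289]
ee_rot: [-3.138, -0.0, 1.767]
wrist_force: [0.3, 0.0, 0.1]
width: 0.0612
finger_force: 0.0
```

apply_moves(commands=[[0,0,0,0,0,0,65],[0,0,0,0,0,0,30],[0,0,0,0,0,0,0],[0,0,0,0,0,0,0],[0,0,0,0,0,0,0]])

```text
time: 7.85
tool_pos: [0.5561, 0.1545, 0.1346]
ee_rot: [3.138, 0.0, 1.766]
wrist_force: [-0.6, 0.1, 0.3]
width: 0.0325
finger_force: 0.0
```

apply_moves(commands=[[0,0,0,0,0,0,0],[0,0,0,0,0,0,0],[0,0,0,0,0,0,0],[0,0,0,0,0,0,0],[0,0,0,0,0,0,0]])

```text
time: 8.35
tool_pos: [0.5553, 0.1542, 0.133]
ee_rot: [3.141, -0.0, 1.766]
wrist_force: [0.1, 0.4, 2.8]
width: 0.0158
finger_force: 30.0
```

apply_moves(commands=[[0,0,0,0,0,0.01,0],[0,0,0,0,0,0.03,0],[0,0,0,0,0,0.06,0],[0,0,0,0,0,0.1,0],[0,0,0,0,0,0.14,0]])

```text
time: 8.85
tool_pos: [0.5541, 0.154, 0.2722]
ee_rot: [-3.138, -0.0, 1.766]
wrist_force: [0.6, 0.4, -4.4]
width: 0.0159
finger_force: 30.0
```

apply_moves(commands=[[0,0,-0.1,-0.01,0.02,0.04,0],[0,0,-0.2,-0.02,0.05,0.08,0],[0,0,-0.3,-0.03,0.08,0.11,0],[0,0,-0.42,-0.04,0.11,0.14,0],[0,0,-0.54,-0.05,0.14,0.15,0]])

```text
time: 9.35
tool_pos: [0.5046, 0.2952, 0.426]
ee_rot: [3.138, -0.003, 1.221]
wrist_force: [0.2, -0.0, -2.3]
width: 0.0155
finger_force: 30.0
```

apply_moves(commands=[[0,0,-0.12,-0.01,0.04,0,0],[0,0,-0.24,-0.03,0.08,0,0],[0,0,-0.36,-0.05,0.12,0,0],[0,0,-0.48,-0.07,0.16,0,0],[0,0,-0.6,-0.08,0.2,0,0]])

```text
time: 9.85
tool_pos: [0.4229, 0.4956, 0.4225]
ee_rot: [3.141, 0.002, 0.622]
wrist_force: [0.7, 1.4, -3.0]
width: 0.016
finger_force: 30.0
```

apply_moves(commands=[[0,0,-0.12,0,0.02,0,0],[0,0,-0.24,0,0.026,0,0],[0,0,-0.36,0,0.026,0,0],[0,0,-0.36,0,0.026,0,0],[0,0,-0.36,0,0.026,0,0]])

```text
time: 10.35
tool_pos: [0.4251, 0.5201, 0.4218]
ee_rot: [3.141, 0.002, 0.268]
wrist_force: [-0.7, -0.3, -3.3]
width: 0.0158
finger_force: 30.0
```

```bash
python3 - <<'E'
from h import *
import pickle
np.set_printoptions(precision=4,suppress=True)
w=snapshot("side");o=get_obs();print(o["time"],o["tool_pos"],o["ee_rot"],o["joint_positions"],o["wrist_force"],o["width"])
for q in ["pointer_tip","index_mark","gauge"]:
    print(q,[(np.round(r["pixel"],1).tolist(),round(r["score"],2)) for r in place_of("side",q)])
c=proj(w,o["tool_pos"]-[0,0,.059])[0];print(c)
u,v=(c-50).astype(int);pickle.dump((w,o),open("s4.pkl","wb"))
p=w["pixels"][max(v,0):v+100,u:u+100];cv2.imwrite("pics/s4.png",cv2.resize(p,None,fx=6,fy=6,interpolation=2)[:,:,::-1])
E
```

```text
10.4 [0.4251 0.5199 0.4221] [3.1409 0.0009 0.2675] [ 0.8011  0.4911  0.4256 -0.0002  2.2261  2.1043] [-0.2706  0.7083 -2.295 ] 0.015963493957769467
pointer_tip [([250.9, 254.3], 0.6), ([291.0, 198.0], 0.43), ([236.3, 313.3], 0.37)]
index_mark [([285.2, 197.2], 0.52)]
gauge [([234.7, 313.1], 0.93), ([291.0, 209.8], 0.89), ([272.3, 231.2], 0.55), ([229.0, 249.0], 0.55), ([281.5, 198.5], 0.27)]
[289.7616 172.6468]
```

View pics/s4.png

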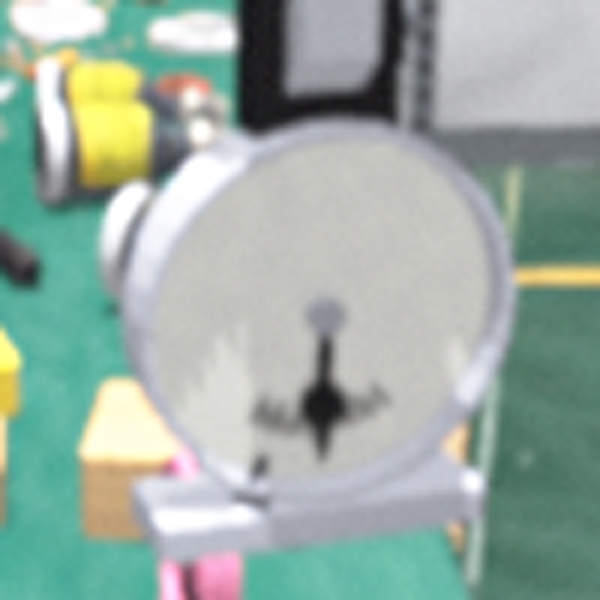

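The crop shows the dial centre at (325,315), the pointer tip at about (322,460) and the index tab at about (261,465), on the viewer's left, which is gauge +y.

```bash
python3 - <<'E'
from h import *
import pickle
np.set_printoptions(precision=4,suppress=True)
w,o=pickle.load(open("s4.pkl","rb"))
a=o["ee_rot"][2]-np.pi/2
Rg=R.from_euler("z",a).as_matrix();org=o["tool_pos"]-[0,0,.121]
fx=lambda X,Y:((X+.5)/6-.5+239,(Y+.5)/6-.5+122)
def on(px):
    c,d=ray(w,px);c=Rg.T@(c-org);d=Rg.T@d;return c+d*(-.007-c[0])/d[0]
C=on(fx(325,315))
for n,p in dict(C=(325,315),tip=(322,460),tab_in=(262,457),tab_mid=(261,466),tab_out=(258,475),base_l=(135,485),base_r=(482,470)).items():
    g=on(fx(*p));r=g-C;print(n,g,"angle",np.arctan2(r[1],-r[2]),"rad",np.hypot(*r[1:]))
p=w["pixels"][192:206,272:302].astype(int).sum(2)//3;print(p)
for t in (0,.3,.35,.4,.45): print(t,proj(w,org+Rg@[-.007,.04*np.sin(t),.062-.04*np.cos(t)]))
E
```

```text
C [-0.007  -0.0022  0.0618] angle 3.141592653589793 rad 0.0
tip [-0.007  -0.0027  0.0214] angle -0.011304993844733682 rad 0.04039444978809816
tab_in [-0.007   0.014   0.0245] angle 0.40980007605081786 rad 0.040748802957930146
tab_mid [-0.007   0.0142  0.0219] angle 0.39127366880066283 rad 0.04316317848987434
tab_out [-0.007   0.015   0.0195] angle 0.3864821443620563 rad 0.045736446454115155
base_l [-0.007   0.0484  0.0211] angle 0.8926761634109615 rad 0.06498421907181509
base_r [-0.007  -0.0488  0.0125] angle -0.756916561878881 rad 0.06783883349802179
[[216 218 217 216 218 217 216 210 190 161 143 131 123 123 132 133 124 112
   85  50  39  45  78 112 135 149 166 178 188 191]
 [217 218 217 215 216 215 215 216 205 184 170 155 145 143 139 137 135 139
  116  82  50  65 115 154 170 178 185 193 194 196]
 [216 218 218 218 219 218 216 217 211 196 187 178 172 170 163 157 162 163
  144 104  63  82 142 178 189 189 192 195 195 197]
 [211 216 217 217 216 217 218 217 212 197 194 189 189 187 185 184 185 184
  166 123  74  96 153 186 191 191 190 192 192 192]
 [207 215 219 217 217 218 217 217 210 196 
[... 636 characters left out ...]
 192 190 192 190 194
  193 193 191 193 192 195 196 201 199 197 196 193]
 [224 220 213 205 206 220 229 226 203 187 203 199 195 193 193 195 193 195
  196 196 199 199 200 198 198 196 193 193 189 186]
 [212 212 210 208 201 197 192 194 192 197 211 201 191 192 194 194 194 193
  198 194 196 195 194 193 192 188 185 185 186 189]
 [206 205 205 205 200 182 157 152 156 163 170 168 176 185 187 187 186 188
  188 188 188 185 182 185 181 184 185 189 191 195]
 [209 208 207 208 204 188 166 150 138 129 129 144 173 187 186 186 185 186
  184 183 182 182 183 183 182 182 187 188 189 189]]
0 [[290.6616 198.128 ]]
0.3 [[283.5732 197.9791]]
0.35 [[282.4326 197.7481]]
0.4 [[281.3109 197.4585]]
0.45 [[280.211 197.111]]
```

apply_moves(commands=[[-0.03,0.1,0,0,0,0,0],[-0.055,0.2,0,0,0,0,0],[-0.08,0.3,0,0,0,0,0],[-0.103,0.376,0,0,0,0,0],[-0.103,0.376,0,0,0,0,0]])

```text
time: 11.05
tool_pos: [0.4018, 0.4948, 0.3913]
ee_rot: [-3.128, 0.377, 0.262]
wrist_force: [0.8, -0.0, -4.7]
width: 0.0159
finger_force: 30.0
```

apply_moves(commands=[[0,0,0,0,0,0,0],[0,0,0,0,0,0,0],[0,0,0,0,0,0,0],[0,0,0,0,0,0,0],[0,0,0,0,0,0,0]])

```text
time: 11.55
tool_pos: [0.3994, 0.4954, 0.3957]
ee_rot: [-3.125, 0.37, 0.266]
wrist_force: [0.0, 0.3, -2.9]
width: 0.0159
finger_force: 30.0
```

```bash
python3 - <<'E'
from h import *
import pickle,time
np.set_printoptions(precision=4,suppress=True)
ws=[snapshot("side") for _ in range(6)];o=get_obs();print(o["time"],o["tool_pos"],o["ee_rot"])
im=np.mean([w["pixels"].astype(float) for w in ws[-3:]],0).astype(np.uint8)
Rt=R.from_euler("xyz",o["ee_rot"]).as_matrix();c=proj(ws[-1],o["tool_pos"]-Rt[:,2]*-.059)[0];print(c,"tool z",Rt[:,2],"y",Rt[:,1])
u,v=(c-50).astype(int);pickle.dump((ws[-1],o),open("s5.pkl","wb"));print(u,v)
cv2.imwrite("pics/s5.png",cv2.resize(im[v:v+100,u:u+100],None,fx=6,fy=6,interpolation=2)[:,:,::-1])
for w in ws: print(w["pixels"][v+45:v+90,u+20:u+80].astype(int).std().round(2),end=" ")
E
```

```text
11.85 [0.3998 0.4952 0.3947] [-3.1254  0.3723  0.2655]
[315.8313 179.6302] tool z [-0.3552 -0.0798 -0.9314] y [ 0.2567 -0.9664 -0.015 ]
265 129
42.94 42.87 42.88 42.71 42.77 42.67
```

View pics/s5.png

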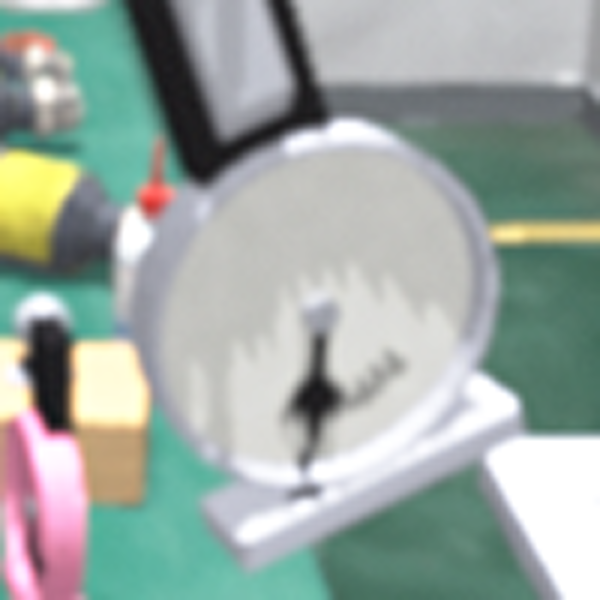

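The crop now has the pointer almost on the tab: tip at about (304,462), tab at (305,488), centre at (320,310).

```bash
python3 - <<'E'
from h import *
import pickle
np.set_printoptions(precision=4,suppress=True)
w,o=pickle.load(open("s5.pkl","rb"))
Rt=R.from_euler("xyz",o["ee_rot"]).as_matrix()
z=-Rt[:,2];x=Rt[:,1];y=np.cross(z,x);Rg=np.c_[x,y,z];org=o["tool_pos"]-.121*z
print("lean",np.arctan2(y[2]*-1,z[2]),"x tilt",x[2], "lean as pointer",np.arctan2(-y[2],z[2]))
fx=lambda X,Y:((X+.5)/6-.5+265,(Y+.5)/6-.5+129)
def on(px):
    c,d=ray(w,px);c=Rg.T@(c-org);d=Rg.T@d;return c+d*(-.007-c[0])/d[0]
C=on(fx(320,310))
for n,p in dict(C=(320,310),tip=(303,462),ptr=(309,445),tab=(305,490),tabl=(290,491),tabr=(320,489),foot_l=(205,508),foot_r=(522,410)).items():
    g=on(fx(*p));r=g-C;print(n,g,"angle",np.arctan2(r[1],-r[2]),"rad",np.hypot(*r[1:]))
E
```

```text
lean 0.3723464263841497 x tilt -0.01504259383892799 lean as pointer 0.3723464263841497
C [-0.007  -0.0009  0.0631] angle 3.141592653589793 rad 0.0
tip [-0.007   0.0178  0.0223] angle 0.4310941038529984 rad 0.04483230638199981
ptr [-0.007   0.0146  0.0264] angle 0.3997881350192276 rad 0.03980003668492286
tab [-0.007   0.02    0.0138] angle 0.40169363417222287 rad 0.053511643972297074
tabl [-0.007   0.0241  0.0157] angle 0.4868854298510432 rad 0.05352825467172455
tabr [-0.007   0.0159  0.0118] angle 0.31672822514238747 rad 0.05388424861117357
foot_l [-0.007   0.0483  0.0233] angle 0.8922189224608663 rad 0.06327754425548816
foot_r [-0.007  -0.0472  0.0048] angle -0.6718071517841169 rad 0.07436889261386259
```

apply_moves(commands=[[0.03,-0.12,0,0,-0.02,0.01,0],[0.07,-0.25,0,0,-0.05,0.02,0],[0.103,-0.376,0,0.01,-0.09,0.03,0],[0.103,-0.376,0,0.02,-0.13,0.03,0],[0.103,-0.376,0,0.03,-0.17,0.03,0]])

```text
time: 12.35
tool_pos: [0.4276, 0.3235, 0.4268]
ee_rot: [-3.124, -0.02, 0.268]
wrist_force: [0.8, 0.3, -4.3]
width: 0.0158
finger_force: 30.0
```

apply_moves(commands=[[0,0,0.12,0.015,-0.045,0,0],[0,0,0.25,0.03,-0.09,0,0],[0,0,0.38,0.045,-0.135,0,0],[0,0,0.51,0.06,-0.18,0,0],[0,0,0.64,0.075,-0.225,0,0]])

```text
time: 12.85
tool_pos: [0.5037, 0.1004, 0.4249]
ee_rot: [-3.124, -0.017, 0.906]
wrist_force: [1.2, 0.2, -3.4]
width: 0.0157
finger_force: 30.0
```

apply_moves(commands=[[0,0,0.13,0.015,-0.045,0,0],[0,0,0.26,0.03,-0.09,0,0],[0,0,0.39,0.045,-0.135,0,0],[0,0,0.52,0.06,-0.18,0,0],[0,0,0.65,0.075,-0.225,0,0]])

```text
time: 13.35
tool_pos: [0.579, -0.1245, 0.4248]
ee_rot: [-3.124, -0.018, 1.556]
wrist_force: [0.9, 0.5, -3.6]
width: 0.0157
finger_force: 30.0
```

apply_moves(commands=[[0,0,0.12,0.02,-0.03,0,0],[0,0,0.25,0.04,-0.07,-0.02,0],[0,0,0.38,0.06,-0.1,-0.04,0],[0,0,0.5,0.07,-0.125,-0.055,0],[0,0,0.5,0.07,-0.125,-0.055,0]])

```text
time: 13.85
tool_pos: [0.6494, -0.2514, 0.3625]
ee_rot: [-3.118, -0.026, 2.047]
wrist_force: [-0.5, -0.5, -4.3]
width: 0.016
finger_force: 30.0
```

```bash
python3 - <<'E'
from h import *
np.set_printoptions(precision=4,suppress=True)
w=snapshot("wrist");o=get_obs();print(o["time"],o["tool_pos"],o["ee_rot"],o["joint_positions"])
for q,z in [("stud_top",.075),("stud",.04),("offcut",0),("keeper_knob",.057),("keeper_pivot",.012)]:
    print(q,[(np.round(r["pixel"]).tolist(),round(r["score"],2),onz(w,r["pixel"],z)[:2]) for r in place_of("wrist",q)])
save(w,"w6.png")
E
```

```text
13.9 [ 0.649  -0.2493  0.3653] [-3.1201 -0.0243  2.047 ] [-0.447   0.5261  0.4959 -0.003   2.152  -0.925 ]
stud_top [([254.0, 90.0], 0.77, array([ 0.581 , -0.1453])), ([156.0, 27.0], 0.69, array([ 0.4066, -0.1321])), ([214.0, 174.0], 0.64, array([ 0.5814, -0.2963]))]
stud [([216.0, 171.0], 0.66, array([ 0.5795, -0.2982])), ([256.0, 89.0], 0.58, array([ 0.5798, -0.1383]))]
offcut [([255.0, 91.0], 0.93, array([ 0.5781, -0.1393])), ([222.0, 170.0], 0.74, array([ 0.587 , -0.3008])), ([181.0, 44.0], 0.66, array([ 0.4231, -0.1299]))]
keeper_knob [([255.0, 247.0], 0.26, array([ 0.7097, -0.3917]))]
keeper_pivot []
```

View pics/w6.png

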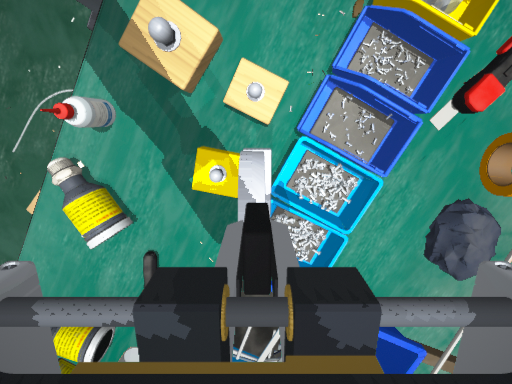

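The wrist view shows the small timber offcut's stud at (255,90), so the stud is at about (0.581, -0.143). The gauge is still in the fingers.

apply_moves(commands=[[-0.07,-0.04,0,-0.02,0.03,-0.01,0],[-0.14,-0.08,0,-0.04,0.07,-0.04,0],[-0.22,-0.13,0,-0.06,0.1,-0.07,0],[-0.3,-0.17,0,-0.08,0.13,-0.1,0],[-0.367,-0.213,0,-0.092,0.152,-0.115,0]])

```text
time: 14.65
tool_pos: [0.5539, -0.0927, 0.2534]
ee_rot: [3.137, 0.407, 2.047]
wrist_force: [0.5, -0.3, -2.9]
width: 0.0156
finger_force: 30.0
```

apply_moves(commands=[[0,0,0,0,0,0,0],[0,0,0,0,0,0,0],[0,0,0,0,0,0,0],[0,0,0,0,0,0,0],[0,0,0,0,0,0,0]])

```text
time: 15.15
tool_pos: [0.5587, -0.097, 0.2571]
ee_rot: [3.134, 0.408, 2.042]
wrist_force: [-0.5, -0.8, -3.3]
width: 0.0159
finger_force: 30.0
```

```bash
cat >> h.py <<'E'
def gp(o,d=.121):
    Rt=R.from_euler("xyz",o["ee_rot"]).as_matrix();z=-Rt[:,2];x=Rt[:,1];y=np.cross(z,x)
    return np.c_[x,y,z],o["tool_pos"]-d*z
E
python3 - <<'E'
from h import *
np.set_printoptions(precision=4,suppress=True)
s=snapshot("scene");w=snapshot("wrist");o=get_obs();Rg,org=gp(o);print(o["time"],o["tool_pos"],Rg,org,o["wrist_force"])
print("lean",np.arctan2(-Rg[2,1],Rg[2,2]),"xtilt",Rg[2,0])
Cb=np.array([.581,-.143,.063]);print("TCP target",Cb+.133*Rg[:,2], "delta",Cb+.133*Rg[:,2]-o["tool_pos"])
for q,z in [("stud_top",.075)]:
    print(q,[(np.round(r["pixel"]).tolist(),round(r["score"],2),onz(w,r["pixel"],z)[:2]) for r in place_of("wrist",q)])
for q in ("pointer_tip","index_mark"): print(q,[(r["pixel"],round(r["score"],2)) for r in place_of("scene",q)])
print("pred",[proj(s,org+Rg@[-.007,.04*np.sin(t),.062-.04*np.cos(t)]) for t in (0,.4)])
E
```

```text
15.25 [ 0.5581 -0.0968  0.2559] [[ 0.8893 -0.418  -0.1854]
 [ 0.4573  0.8176  0.3498]
 [ 0.0053 -0.3959  0.9183]] [ 0.5805 -0.1391  0.1448] [-0.2365 -0.2259 -2.6115]
lean 0.4070090698714474 xtilt 0.005323638563413141
TCP target [ 0.5563 -0.0965  0.1851] delta [-0.0018  0.0003 -0.0708]
stud_top [([120.0, 109.0], 0.62, array([ 0.4095, -0.1543])), ([256.0, 159.0], 0.6, array([ 0.582 , -0.1432])), ([216.0, 230.0], 0.54, array([ 0.585 , -0.2938]))]
pointer_tip [([314.1, 203.6], 0.45)]
index_mark []
pred [array([[317.4629, 204.287 ]]), array([[312.728 , 203.9433]])]
```

apply_moves(commands=[[0,0,0,-0.001,0,-0.025,0],[0,0,0,-0.001,0,-0.05,0],[0,0,0,-0.001,0,-0.06,0],[0,0,0,-0.001,0,-0.066,0],[0,0,0,-0.001,0,-0.066,0]])

```text
time: 15.9
tool_pos: [0.5562, -0.0959, 0.1884]
ee_rot: [3.138, 0.406, 2.046]
wrist_force: [-0.0, 0.2, -3.2]
width: 0.0158
finger_force: 30.0
```

apply_moves(commands=[[0,0,0,0,0,-0.001,0],[0,0,0,0,0,-0.002,0],[0,0,0,0,0,-0.003,0],[0,0,0,0,0,-0.004,0],[0,0,0,0,0,-0.004,0]])

```text
time: 16.4
tool_pos: [0.5562, -0.0958, 0.1848]
ee_rot: [3.138, 0.406, 2.046]
wrist_force: [0.2, -0.5, -4.0]
width: 0.0156
finger_force: 30.0
```

apply_moves(commands=[[0,0,0,0,0,-0.0005,0],[0,0,0,0,0,-0.001,0],[0,0,0,0,0,-0.0015,0],[0,0,0,0,0,-0.002,0],[0,0,0,0,0,-0.002,0]])

```text
time: 16.9
tool_pos: [0.5564, -0.0959, 0.1841]
ee_rot: [3.137, 0.407, 2.045]
wrist_force: [-2.5, 2.3, 3.7]
width: 0.0157
finger_force: 30.0
```

apply_moves(commands=[[0,0,0,0,0,-0.0005,0],[0,0,0,0,0,-0.001,0],[0,0,0,0,0,-0.001,0],[0,0,0,0,0,-0.001,0],[0,0,0,0,0,-0.001,0]])

```text
time: 17.4
tool_pos: [0.5565, -0.0958, 0.184]
ee_rot: [3.136, 0.408, 2.045]
wrist_force: [-4.0, 3.2, 8.4]
width: 0.0163
finger_force: 30.0
```

Contact is made at about 12 N. I let it settle and check the pointer and the lever.

apply_moves(commands=[[0,0,0,0,0,0,0],[0,0,0,0,0,0,0],[0,0,0,0,0,0,0],[0,0,0,0,0,0,0],[0,0,0,0,0,0,0]])

```text
time: 17.9
tool_pos: [0.5564, -0.0959, 0.184]
ee_rot: [3.136, 0.408, 2.045]
wrist_force: [-4.7, 4.3, 6.9]
width: 0.016
finger_force: 30.0
```

apply_moves(commands=[[0,0,0,0,0,0,0],[0,0,0,0,0,0,0],[0,0,0,0,0,0,0],[0,0,0,0,0,0,0],[0,0,0,0,0,0,0]])

```text
time: 18.4
tool_pos: [0.5564, -0.0959, 0.184]
ee_rot: [3.136, 0.408, 2.045]
wrist_force: [-4.8, 3.1, 6.8]
width: 0.016
finger_force: 30.0
```

```bash
python3 - <<'E'
from h import *
np.set_printoptions(precision=4,suppress=True)
ss=[snapshot("scene") for _ in range(6)];s=ss[0];o=get_obs();Rg,org=gp(o);print(o["time"],o["tool_pos"],org,o["wrist_force"],"lean",np.arctan2(-Rg[2,1],Rg[2,2]))
print("stud in gauge",Rg.T@(np.array([.5815,-.143,.075])-org))
im=np.mean([x["pixels"].astype(float) for x in ss],0)
c=proj(s,org+Rg@[-.007,0,.062])[0];u,v=(c-28).astype(int);print(c,u,v)
print("pred",[proj(s,org+Rg@[-.007,r*np.sin(t),.062-r*np.cos(t)])[0] for r,t in((.04,0),(.04,.4),(.045,.4))])
cv2.imwrite("pics/s7.png",cv2.resize(im[v:v+56,u:u+56].astype(np.uint8),None,fx=10,fy=10,interpolation=2)[:,:,::-1])
for q,z in [("keeper_pivot",.012),("keeper_knob",.057)]:
    print(q,[(np.round(r["pixel"]).tolist(),round(r["score"],2),onz(s,r["pixel"],z)[:2]) for r in place_of("scene",q)])
E
```

```text
18.7 [ 0.5564 -0.0959  0.184 ] [ 0.579  -0.1382  0.073 ] [-4.4592  3.3947  6.7719] lean 0.4079550945800404
stud in gauge [ 0.0001 -0.0058 -0.0003]
[311.492  211.6507] 283 183
pred [array([315.5061, 221.3232]), array([310.906 , 220.9236]), array([310.834, 222.063])]
keeper_pivot [([239.0, 195.0], 0.6, array([0.5287, 0.2234]))]
keeper_knob [([219.0, 183.0], 0.47, array([0.4862, 0.2849]))]
```

View pics/s7.png

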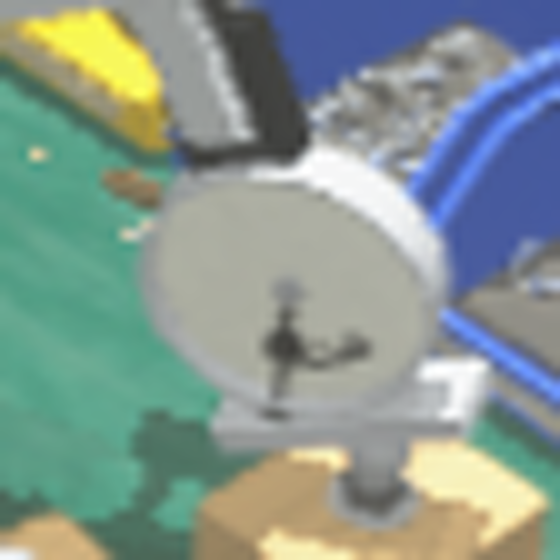

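The foot rests on the stud, and the pointer runs down to (280,390) onto the tab at (273,408). Lever reads about 1.0 rad and the contact force is steady at about 10–11 N. I'm handing it in.

```bash
python3 -c "
from bench import *
print(close_job())"
```

```text
the job is handed in; nothing more can be done
None
```

I handed the job in, and the program returned no verdict: the lever is in the marked notch (about 1.0 rad) and the gauge is still in the fingers, pressed on the small timber offcut's stud at about 11 N. It leans 0.41 rad against an index I read as about 0.40, with the pointer on the tab in the last picture.

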